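# Feed a terracotta sample strip through the jig with a push stick

## Robot

A 7-joint arm with a two-finger parallel gripper is mounted at the origin on the work surface. World frame = base frame: x ahead of the robot, y to its left, z up, the work surface at z = 0. Lengths are in mm, angles in rad, forces in N, time in s.
With the tool pointing down it reaches from about 400 to 850 mm from the base axis. Payload 6.9 kg.
Tool frame: the origin (TCP) lies midway between the tips of the shut fingers; the grasp point (between the pads) lies 19 mm behind it; z points along the fingers, y is the line along which they close (so a half turn about z gives the same grasp; the last joint's range is limited). The gripper opens to 85 mm and grips with 20 to 120 N. Pads are 22 mm wide; open, the fingers measure 114 mm over their backs; the gripper's body (76 mm by 85 mm) begins 54 mm behind the grasp point. The pads swing forward as they close: fully open they stand 13 mm farther back than shut.
Start: joints at [-1.065, 0.507, -0.238, 1.5, 0.126, 1.149, -0.155], TCP at [243.288, 575.693, 231.275] pointing down, gripper open.
Joint ranges: [-3.08, 3.08], [-0.24, 2.05], [-1.43, 1.35], [0, 2.5], [-1.52, 4.66], [0.17, 1.96], [-2.89, 2.89]. Speed limits (rad/s): [2.39, 2.39, 3.14, 3.14, 3.14, 3.14, 3.14].

## Interface

Orientations are given as a rotation vector (axis times angle).
In Python, from workcell import r gives the robot as it stands.
- The arm moves only by the tool arm_command, never from a script. Its argument "plan" is a list of rows, each a list of 6 numbers: the shift along the tool's x, y, z in mm, then the turn, a rotation vector about the tool's x, y, z in rad. In form: [[tx, ty, tz, rx, ry, rz], ...]. A call has 1 to 20 rows; each row shifts and turns the commanded pose from where the row before left it, along the tool's axes as they then stand; what a row does not reach is not made up. A row lasts 1/10 s, in which the tool goes at most 50 mm and 8.59 degrees, less where a joint would pass 70% of its speed; a pose out of reach is approached as far as the arm can. A call is refused whole if a number of a shift passes 50 or a number of a turn 0.15, either way. A call with a gripper value outside its range is refused whole. "gripper" is the gripper command: -1 is shut, 1 is fully open, values between are in proportion, set as the call begins (left out, the last holds). The fingers move at their own pace and stop on an object; "squeeze" is the grip in N (left out, the last holds). Time passes only in rows, so rows that do not move let the fingers close. It gives the time, the measured TCP pose, the force, the opening and the grip force at its end, in the units of the state.
- r.state(): the state, without advancing time (a new reading comes with each control period).
- r.capture(name): name is "side" or "top"; returns a dict with "frame" (420x560x3 uint8, red, green, blue), "fx", "fy", "cx", "cy" (pixels), "R" (3x3) and "t" (3): a world point X has camera coordinates R X + t. Camera axes: x right, y down, z forward; pixel columns grow to the right and rows downward; lengths in mm; the calibration is good to about 2 mm. A picture is of the moment at which its call begins. There is no depth.
- r.sign_off(): hands the job in; it is judged then, once.
The state is a dict: "time_s": time; "joint_pos": joint angles; "qd": joint speeds; "effort": joint torques, N m; "eef_pos": TCP position; "orientation": TCP orientation; "ft_force": force on the tool from outside, world axes, zero at the start; "wrist_torque": the same for the moment, N m; "opening": finger opening in mm; "finger_force": force on a finger pad.
Only numpy, scipy, OpenCV 4.12 (cv2) and the standard library are available. Lean on these libraries where they do the work, as an engineer would, in place of code of your own. Each camera call takes 0.05 s, during which the arm holds its last target. There are 200 camera calls.

## Task

With the wooden push stick, feed the terracotta-coloured sample strip along its lane of the jig, under the yellow hood, until it lies up against the red stop. Only the stick may touch the strip, never the gripper or arm, and the white strip in the other lane stays where it is. Then set the stick down on its flat underside on the bare table, clear of the jig, and let go.

Things in the scene. Friction and masses are not known exactly. Their poses are not given: they have to be found in the camera images.
- stick: Push stick: pale wooden bar 170 x 30 x 20 mm high with an upright orange grip block. Origin: on the underside below the grip's centre; z up, x along the bar to the pushing nose (flat face at x = +130 mm, tail at -40 mm). Grip: 36 mm along x, 24 mm across (y), z = 20 to 72 mm. About 130 g, loose, stands flat on the table, nose roughly to the robot's left.
- strip: Terracotta-coloured sample strip with cream and brown chips, 60 (x) x 40 (y) x 20 mm (z), about 120 g, loose. Origin: centre of its underside. Lies lengthwise on the floor of either of the jig's two lanes, on the entry side of the hood; its x axis is along the lane.
- white_strip: White sample strip with blue-green chips, same size and origin as the terracotta one, loose in the other lane on the entry side of the hood. To be left alone.
- jig: Fixed feed jig (mm). Origin: centre of underside; z up, x = feed direction, roughly to the robot's left. Plate from x -150 (open entry) to +150, 126 wide. Two lanes along x, 50 wide, centred at y +30 and -30, floors at z 12, grey walls to z 34. Red stop: face at x 140, top z 42. Yellow hood over both lanes, x 0 to 50, underside z 52, top z 70: the stick's bar fits under it, the grip does not.
Things that resemble listed ones, but are neither listed nor needed, are in the scene too. Of the things that look like the stick, take the one that is farthest from the robot's base at the start.

How it is judged (in metres and radians):
On the way:
1. the stick pushes the terracotta strip along its lane under the hood (x of strip in the frame of jig between 0 and 0.09 m and contact force between stick and strip above 0.1 N), for 0.05 s.
At the end, for the whole second after the job is handed in: The terracotta strip lies flat in its lane beyond the hood, at rest, within 15 mm of the red stop; the white strip is within 12 mm of where it was; the stick stands on its underside (within 10 degrees) on the table itself, not on the jig or any other thing, at rest and released (x of strip in the frame of jig between 0.095 and 0.115 m and z of strip in the frame of jig below 0.017 m and angle between the x axis of strip and the x axis of jig, either way round below 0.25 rad and (y of strip in the frame of jig between 0.015 and 0.045 m or y of strip in the frame of jig between -0.045 and -0.015 m) and distance of white_strip from where it was at the start of the episode below 0.012 m and height (world z) of stick between -0.004 and 0.006 m and angle between stick's own z axis and vertical below 0.17 rad and linear speed of each of strip, stick below 0.02 m/s); the robot touches nothing.
It fails at once if the gripper or arm touches the terracotta strip (contact force between any of the fingers, the arm and strip above 0.5 N).
It fails at once if the white strip is moved more than 12 mm (distance of white_strip from where it was at the start of the episode above 0.012 m).
It also fails if it takes over 48 s, if anything falls off the work surface, if the arm or the gripper's body presses on something with over 40 N, if the wrist force passes 120 N, or if a joint passes its speed limit or range.

## Working session

There is one attempt and no reset: what is moved stays moved. The work goes in short steps, Python scripts to look and compute and a tool call to move; the robot and the scene stay as the last step left them, time stands still between calls to the robot, and variables do not carry over. Pictures are saved under pics/ and viewed, at most 10 in all, crops included, and the job is handed in when it is done.

Besides the shell and the picture viewer there is one more tool, called after ">>>" as name(argument=value, ...), one argument or row to a line, values as JSON. arm_command: Moves the arm, as the interface text tells. Its arguments: {"type":"object","properties":{"plan":{"type":"array","items":{"type":"array","items":{"type":"number"}}},"gripper":{"type":"number"},"squeeze":{"type":"number"}},"required":["plan"]}

```bash
mkdir -p pics
python3 - <<'E'
from workcell import r
import cv2,json,numpy as np
for n in("top","side"):
    c=r.capture(n); cv2.imwrite(f"pics/{n}0.png",c["frame"][:,:,::-1])
    np.savez(f"{n}0.npz",**c)
    print(n,c["fx"],c["cx"],c["cy"],np.round(c["R"],3).tolist(),np.round(c["t"],1))
s=r.state();print(s["eef_pos"],s["orientation"],s["opening"],s["time_s"])
E
```

```text
top 491.3894077730059 284.2771384080476 218.47199993316127 [[-0.001, -1.0, 0.006], [-0.981, -0.0, -0.193], [0.193, -0.006, -0.981]] [ -73.3  437.4 1114.3]
side 526.5651236510139 285.57897771979043 206.54748718135008 [[0.957, -0.29, -0.022], [-0.221, -0.676, -0.703], [0.189, 0.677, -0.711]] [-447.1   95.8 1004.7]
[243.15938787 575.29846093 230.51793756] [-6.23721114e-01 -3.07871952e+00  2.36942582e-03] 85.46372863177221 0.1
```

View pics/top0.png

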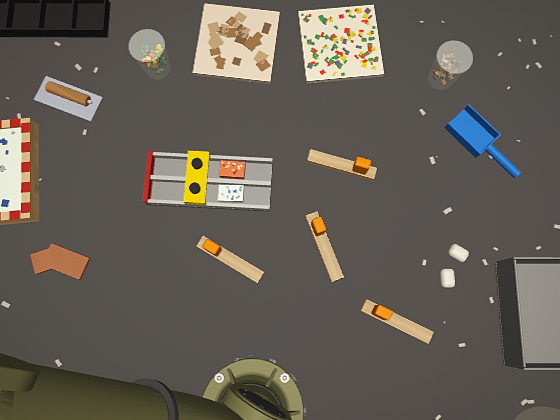

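View pics/side0.png

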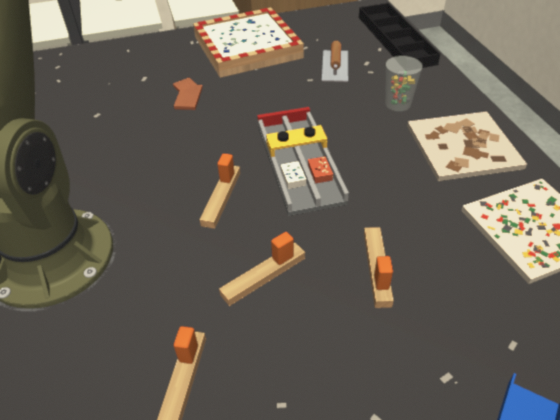

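The top view shows four sticks. The farthest has its bar at (308..376, 150..178) and its grip at (363,164). The jig spans (145..272, 150..210), with its red stop on the left and the terracotta strip in the far lane at (232,169). I'll zoom in for corner pixels.

```bash
cat > h.py <<'E'
import numpy as np,cv2
def ray(c,u,v,z):
    R,t=np.array(c["R"]),np.array(c["t"]);C=-R.T@t
    d=R.T@np.array([(u-c["cx"])/c["fx"],(v-c["cy"])/c["fy"],1]);return C+d*(z-C[2])/d[2]
def proj(c,X):
    p=np.array(c["R"])@np.array(X,float)+np.array(c["t"]);return c["fx"]*p[0]/p[2]+c["cx"],c["fy"]*p[1]/p[2]+c["cy"]
def load(n): return dict(np.load(n))
def hsv(c): return cv2.cvtColor(c["frame"],cv2.COLOR_RGB2HSV)
E
python3 - <<'E'
from h import *
c=load("top0.npz");f=c["frame"][:,:,::-1]
a=cv2.resize(f[140:220,140:390],None,fx=3.2,fy=3.2,interpolation=cv2.INTER_CUBIC)
cv2.imwrite("pics/z.png",a)
H=hsv(c)
def m(lo,hi,x0,x1,y0,y1):
    k=cv2.inRange(H,lo,hi);o=np.zeros_like(k);o[y0:y1,x0:x1]=k[y0:y1,x0:x1];return o
def rep(n,k,z):
    cs=max(cv2.findContours(k,0,2)[0],key=cv2.contourArea);b=cv2.boxPoints(cv2.minAreaRect(cs))
    print(n,b.round(1).tolist(),[ray(c,*p,z)[:2].round(0).tolist() for p in b])
rep("wood+grip",m((5,60,120),(28,255,255),300,385,140,190),20)
rep("grip",m((5,200,120),(16,255,255),300,385,140,190),72)
rep("strip",m((3,110,100),(14,255,255),215,250,150,182),32)
rep("red",m((0,150,60),(4,255,255),138,160,140,215),42)
rep("yellow",m((20,150,120),(32,255,255),175,220,140,215),70)
E
```

```text
wood+grip [[306.20001220703125, 159.8000030517578], [311.0, 142.89999389648438], [378.3999938964844, 161.89999389648438], [373.70001220703125, 178.6999969482422]] [[589.0, -128.0], [633.0, -140.0], [584.0, -305.0], [541.0, -292.0]]
grip [[354.70001220703125, 167.89999389648438], [355.0, 167.0], [359.20001220703125, 168.39999389648438], [358.8999938964844, 169.3000030517578]] [[553.0, -238.0], [555.0, -239.0], [551.0, -249.0], [549.0, -248.0]]
strip [[218.8000030517578, 175.60000610351562], [219.89999389648438, 159.6999969482422], [244.6999969482422, 161.3000030517578], [243.6999969482422, 177.1999969482422]] [[545.0, 85.0], [585.0, 83.0], [581.0, 23.0], [541.0, 25.0]]
red [[142.3000030517578, 200.89999389648438], [147.89999389648438, 150.5], [154.6999969482422, 151.3000030517578], [149.10000610351562, 201.6999969482422]] [[480.0, 263.0], [605.0, 256.0], [603.0, 240.0], [478.0, 247.0]]
yellow [[183.0, 203.39999389648438], [187.60000610351562, 149.39999389648438], [209.5, 151.1999969482422], [204.89999389648438, 205.3000030517578]] [[467.0, 161.0], [598.0, 155.0], [594.0, 103.0], [463.0, 110.0]]
```

View pics/z.png

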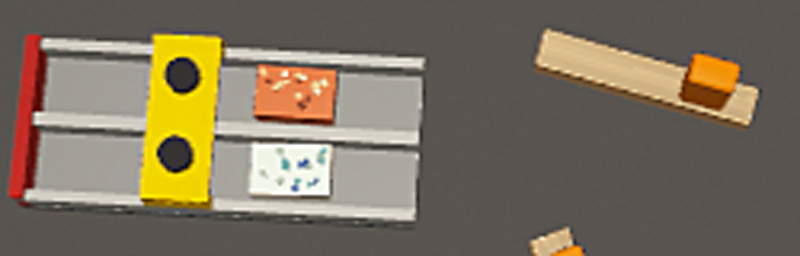

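```bash
cat >> h.py <<'E'
def axes(s):
    return cv2.Rodrigues(np.array(s["orientation"],float))[0]
def path(s,pts,yaw,n):
    """via pts (world mm) in sum(n) rows, tool-y yaw turned evenly; prints tool-frame rows"""
    A=axes(s);p=np.array(s["eef_pos"]);y0=np.arctan2(A[1,1],A[0,1]);N=sum(n);d=(yaw-y0+np.pi)%(2*np.pi)-np.pi
    for q,k in zip(pts,n):
        st=(np.array(q)-p)/k
        for i in range(k):
            print(np.round(A.T@st,0).astype(int).tolist(),end=" ");A=cv2.Rodrigues(np.array([0,0,d/N]))[0]@A
        p=np.array(q,float)
    print("turn rz per row",-d/N)
E
python3 - <<'E'
from h import *
from workcell import r
c=load("top0.npz");H=hsv(c)
sub=H[148:180,345:380]
k=((sub[...,0]<15)&(sub[...,1]>170)); v=sub[...,2]
t=k&(v>210); ys,xs=np.nonzero(t); print(t.sum(),k.sum(),xs.mean()+345,ys.mean()+148)
print("grip top",ray(c,xs.mean()+345,ys.mean()+148,72))
P=lambda x,y,z:ray(c,140+x/3.2,140+y/3.2,z).round(0)
for q in [(546,29),(536,64),(757,90)]: print("bar",P(*q,20))
print("grip crop",P(714,70,72))
o=P(714,70,72)
s=r.state();print(axes(s).round(3))
path(s,[(560,200,230),(570,-252,170)],np.deg2rad(-16.5),[10,10])
E
```

```text
2 108 369.5 165.0
grip top [ 559.62440959 -273.30390632   72.        ]
bar [ 617. -139.   20.]
bar [ 589. -131.   20.]
bar [ 568. -300.   20.]
grip crop [ 567. -259.   72.]
[[-0.921  0.389 -0.001]
 [ 0.389  0.921 -0.001]
 [ 0.    -0.002 -1.   ]]
[-44, -22, 0] [-45, -19, 0] [-47, -16, 0] [-48, -12, 0] [-48, -9, 0] [-49, -5, 0] [-49, -2, 0] [-49, 2, 0] [-49, 6, 0] [-48, 9, 0] [-41, -18, 6] [-43, -15, 6] [-44, -12, 6] [-44, -9, 6] [-45, -6, 6] [-45, -2, 6] [-45, 1, 6] [-45, 4, 6] [-45, 7, 6] [-44, 11, 6] turn rz per row 0.07295020976169839
```

>>> arm_command(
  plan=[
    [-44,-22,0,0,0,0.073],
    [-45,-19,0,0,0,0.073],
    [-47,-16,0,0,0,0.073],
    [-48,-12,0,0,0,0.073],
    [-48,-9,0,0,0,0.073],
    [-49,-5,0,0,0,0.073],
    [-49,-2,0,0,0,0.073],
    [-49,2,0,0,0,0.073],
    [-49,6,0,0,0,0.073],
    [-48,9,0,0,0,0.073],
    [-41,-18,6,0,0,0.073],
    [-43,-15,6,0,0,0.073],
    [-44,-12,6,0,0,0.073],
    [-44,-9,6,0,0,0.073],
    [-45,-6,6,0,0,0.073],
    [-45,-2,6,0,0,0.073],
    [-45,1,6,0,0,0.073],
    [-45,4,6,0,0,0.073],
    [-45,7,6,0,0,0.073],
    [-44,11,6,0,0,0.073],
  ],
  gripper=1,
)

```text
time_s: 2.1
eef_pos: [570.7, -253.8, 170.7]
orientation: [-2.52, -1.875, 0.0]
ft_force: [1.3, 0.4, -1.0]
opening: 85.4
finger_force: 0.0
```

>>> arm_command(
  plan=[
    [-3,-2,20,0,0,0],
    [-3,-1,30,0,0,0],
    [0,0,30,0,0,0],
    [0,0,25,0,0,0],
    [0,0,18,0,0,0],
    [0,0,10,0,0,0],
    [0,0,4,0,0,0],
    [0,0,0,0,0,0],
  ],
)

```text
time_s: 2.9
eef_pos: [566.6, -257.1, 34.2]
orientation: [-2.518, -1.878, 0.0]
ft_force: [0.1, 0.1, 0.7]
opening: 85.5
finger_force: 0.0
```

Run:
```python
from workcell import r
import cv2,numpy as np
c=r.capture("side"); np.savez("side1.npz",**c)
a=cv2.resize(c["frame"][180:340,260:460,::-1],None,fx=3,fy=3);cv2.imwrite("pics/s1.png",a)
```

```text
(no output)
```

View pics/s1.png

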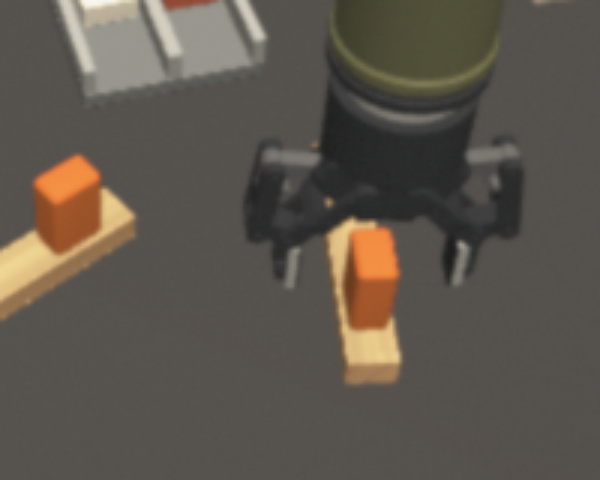

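The open fingers straddle the grip: pads at (290,265) and (458,262) in the crop, grip at (372,280). Next I close them.

>>> arm_command(
  plan=[
    [0,0,0,0,0,0],
    [0,0,0,0,0,0],
    [0,0,0,0,0,0],
    [0,0,0,0,0,0],
    [0,0,0,0,0,0],
    [0,0,0,0,0,0],
    [0,0,0,0,0,0],
    [0,0,0,0,0,0],
  ],
  gripper=-1,
  squeeze=70,
)

```text
time_s: 3.75
eef_pos: [566.8, -257.2, 34.7]
orientation: [2.518, 1.878, 0.001]
ft_force: [0.2, 0.9, 5.7]
opening: 23.2
finger_force: 69.1
```

>>> arm_command(
  plan=[
    [0,0,-10,0,0,0],
    [0,0,-20,0,0,0],
    [0,0,-30,0,0,0],
    [0,0,0,0,0,0],
  ],
)

```text
time_s: 4.15
eef_pos: [568.4, -258.3, 98.2]
orientation: [2.514, 1.875, 0.004]
ft_force: [1.0, -0.3, -1.5]
opening: 23.1
finger_force: 68.9
```

Run:
```python
from h import *
from workcell import r
path(r.state(),[(552,-129,95)],np.deg2rad(-2.9),[6])
c=load("top0.npz");P=lambda x,y,z:ray(c,140+x/3.2,140+y/3.2,z).round(0)
# wall top (z34) far edge of outer far wall, middle wall far edge, entry ends
print("outer wall",P(424,58,34),P(424,68,34),P(45,40,34)); print("mid wall",P(419,130,34),P(35,113,34),"near",P(415,210,34))
```

```text
[20, -9, 0] [20, -8, 0] [21, -7, 0] [21, -6, 0] [21, -6, 0] [21, -5, 0] turn rz per row -0.039770440636688255
outer wall [589. -45.  34.] [581. -45.  34.] [603. 243.  34.]
mid wall [532. -41.  34.] [545. 248.  34.] near [470. -39.  34.]
```

>>> arm_command(
  plan=[
    [20,-9,0,0,0,-0.04],
    [20,-8,0,0,0,-0.04],
    [21,-7,0,0,0,-0.04],
    [21,-6,0,0,0,-0.04],
    [21,-6,0,0,0,-0.04],
    [21,-5,0,0,0,-0.04],
    [0,0,0,0,0,0],
    [0,0,0,0,0,0],
  ],
)

```text
time_s: 4.95
eef_pos: [549.5, -125.9, 94.3]
orientation: [-2.272, -2.169, 0.0]
ft_force: [0.9, -0.8, -1.4]
opening: 23.3
finger_force: 68.8
```

Run:
```python
from workcell import r
import cv2,numpy as np
c=r.capture("side"); np.savez("side2.npz",**c);d=r.capture("top");np.savez("top2.npz",**d)
a=cv2.resize(c["frame"][90:290,240:440,::-1],(400,400));b=cv2.resize(d["frame"][120:240,140:340,::-1],(400,240))
b=cv2.copyMakeBorder(b,0,160,0,0,0);cv2.imwrite("pics/s2.png",np.hstack([a,b]))
```

```text
(no output)
```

View pics/s2.png

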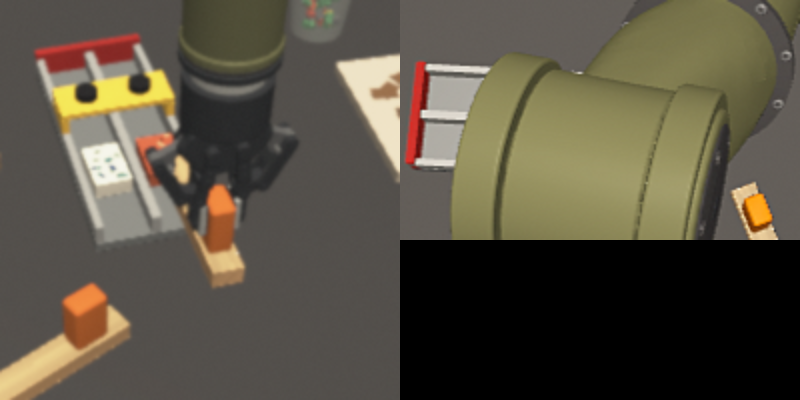

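The side view shows the stick aligned with the far lane. Its tail's top edge is at crop (214,264)-(243,262), and the white strip is undisturbed. I'll check the tail position.

Run:
```python
from h import *
c=load("side2.npz")
for q in [(212,264),(243,261)]: print(ray(c,240+q[0]/2,90+q[1]/2,80))
for q in [(215,284),(242,279)]: print(ray(c,240+q[0]/2,90+q[1]/2,60))
# grip top corners z132
for q in [(205,194),(229,188)]: print(ray(c,240+q[0]/2,90+q[1]/2,132))
```

```text
[ 534.61752506 -157.00672964   80.        ]
[ 562.30943432 -162.15365718   80.        ]
[ 536.0924558 -163.8761282   60.       ]
[ 561.56849765 -165.74447889   60.        ]
[ 539.03558758 -120.49074652  132.        ]
[ 562.04622619 -119.86682839  132.        ]
```

>>> arm_command(
  plan=[
    [-8,3,10,0,0,0],
    [0,0,15,0,0,0],
    [0,0,10,0,0,0],
    [0,0,6,0,0,0],
    [0,0,4,0,0,0],
    [0,0,0,0,0,0],
  ],
)

```text
time_s: 5.65
eef_pos: [552.0, -135.6, 48.7]
orientation: [-2.275, -2.166, 0.001]
ft_force: [-0.8, 0.5, -2.5]
opening: 23.2
finger_force: 68.9
```

Run:
```python
from workcell import r
import cv2,numpy as np
c=r.capture("side"); np.savez("side3.npz",**c)
cv2.imwrite("pics/s3.png",cv2.resize(c["frame"][90:250,240:400,::-1],(560,560),interpolation=cv2.INTER_CUBIC))
```

```text
(no output)
```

View pics/s3.png

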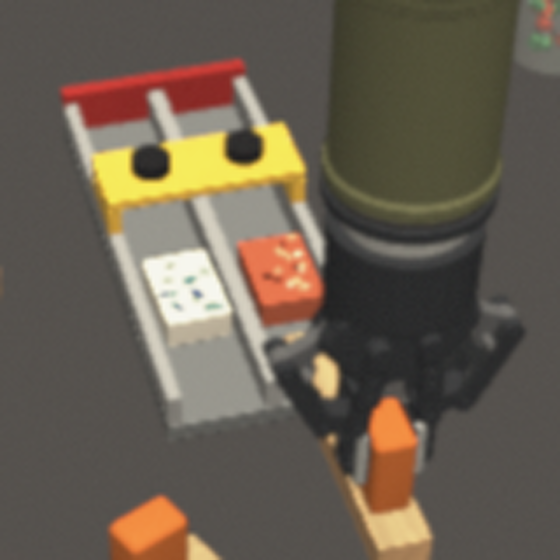

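The nose is inside the lane, behind the terracotta strip at (282,275), with no contact force. Now I push.

>>> arm_command(
  plan=[
    [5,0,0,0,0,0],
    [9,0,0,0,0,0],
    [9,0,0,0,0,0],
    [9,0,0,0,0,0],
    [9,0,0,0,0,0],
    [9,0,0,0,0,0],
    [9,0,0,0,0,0],
    [9,0,0,0,0,0],
    [9,0,0,0,0,0],
    [9,0,0,0,0,0],
    [9,0,0,0,0,0],
    [9,0,0,0,0,0],
    [9,0,0,0,0,0],
    [9,0,0,0,0,0],
    [9,0,0,0,0,0],
    [9,0,0,0,0,0],
    [9,0,0,0,0,0],
    [9,0,0,0,0,0],
    [6,0,0,0,0,0],
    [4,0,0,0,0,0],
  ],
)

```text
time_s: 7.7
eef_pos: [560.4, 33.1, 49.2]
orientation: [-2.274, -2.167, 0.0]
ft_force: [-0.4, -1.1, -0.5]
opening: 23.2
finger_force: 68.9
```

Run:
```python
from workcell import r
import cv2,numpy as np
c=r.capture("side"); d=r.capture("top");np.savez("top4.npz",**d);np.savez("side4.npz",**c)
a=cv2.resize(c["frame"][90:250,240:400,::-1],(400,400));b=cv2.resize(d["frame"][130:230,130:230,::-1],(400,400));cv2.imwrite("pics/s4.png",np.hstack([a,b]))
s=r.state();print(s["ft_force"],s["eef_pos"])
```

```text
[-0.67412614  1.00724054 -1.65435611] [560.38593868  33.18284401  49.20779196]
```

View pics/s4.png

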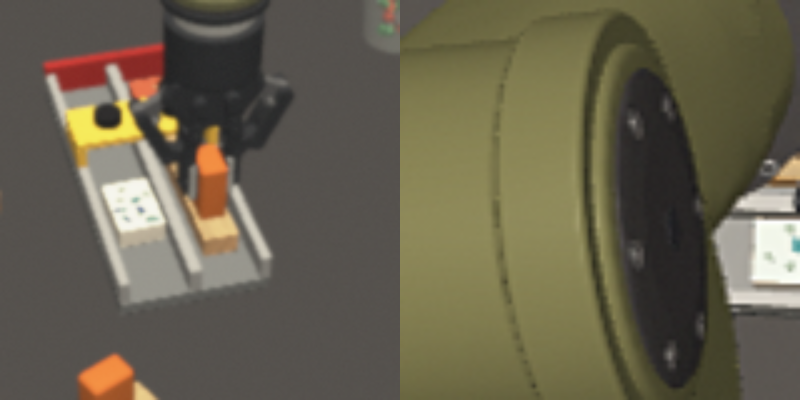

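The strip has come out beyond the hood at side-crop (145,88), and the white strip is still in place. I continue in small steps to the stop, watching the force.

>>> arm_command(
  plan=[
    [3,0,0,0,0,0],
    [3,0,0,0,0,0],
    [3,0,0,0,0,0],
    [2,0,0,0,0,0],
    [0,0,0,0,0,0],
  ],
)

```text
time_s: 8.3
eef_pos: [561.0, 43.8, 49.3]
orientation: [-2.275, -2.167, -0.0]
ft_force: [0.9, 0.4, -2.2]
opening: 23.4
finger_force: 68.9
```

>>> arm_command(
  plan=[
    [2,0,0,0,0,0],
    [2,0,0,0,0,0],
    [2,0,0,0,0,0],
    [0,0,0,0,0,0],
  ],
)

```text
time_s: 8.7
eef_pos: [561.3, 49.8, 49.3]
orientation: [-2.275, -2.167, -0.0]
ft_force: [-0.4, 0.6, -1.5]
opening: 23.0
finger_force: 68.9
```

>>> arm_command(
  plan=[
    [2,0,0,0,0,0],
    [1,0,0,0,0,0],
    [1,0,0,0,0,0],
    [0,0,0,0,0,0],
  ],
)

```text
time_s: 9.1
eef_pos: [561.5, 53.6, 49.3]
orientation: [-2.275, -2.167, -0.0]
ft_force: [0.4, -0.1, -1.2]
opening: 23.1
finger_force: 68.9
```

>>> arm_command(
  plan=[
    [2,0,0,0,0,0],
    [1,0,0,0,0,0],
    [0,0,0,0,0,0],
  ],
)

```text
time_s: 9.4
eef_pos: [561.6, 56.6, 49.3]
orientation: [-2.275, -2.167, -0.0]
ft_force: [-0.2, 0.9, -2.2]
opening: 23.2
finger_force: 68.9
```

>>> arm_command(
  plan=[
    [1,0,0,0,0,0],
    [1,0,0,0,0,0],
    [1,0,0,0,0,0],
    [0,0,0,0,0,0],
  ],
)

```text
time_s: 9.8
eef_pos: [561.7, 59.3, 49.3]
orientation: [2.275, 2.166, -0.0]
ft_force: [-0.4, -0.8, -2.1]
opening: 23.3
finger_force: 69.0
```

Run:
```python
from workcell import r
import cv2,numpy as np
c=r.capture("side");np.savez("side5.npz",**c)
cv2.imwrite("pics/s5.png",cv2.resize(c["frame"][100:180,250:350,::-1],(750,600),interpolation=cv2.INTER_CUBIC))
print(r.state()["ft_force"])
```

```text
[-0.33025346 -0.14945832 -2.01799089]
```

View pics/s5.png

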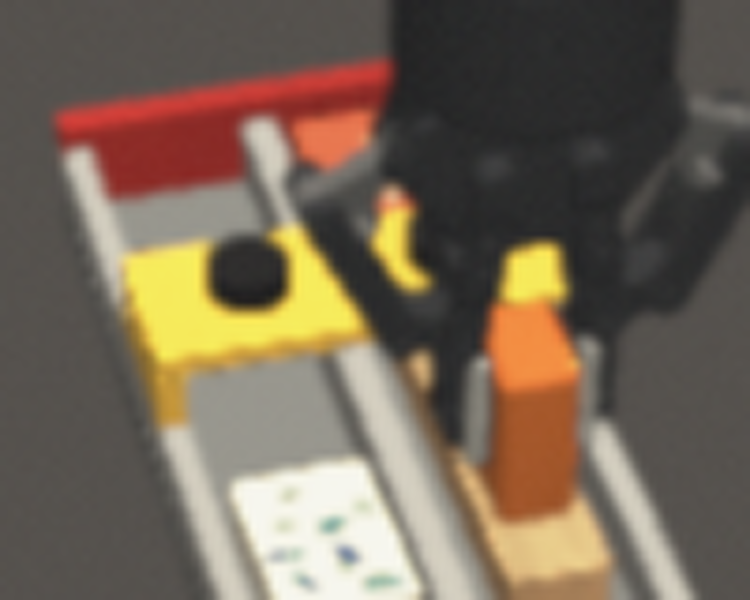

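The strip's far edge is at crop (292..375, 110..122), close to the red face. I'll compute the remaining gap.

Run:
```python
from h import *
c=load("side5.npz");P=lambda x,y,z:ray(c,250+x/7.5,100+y/7.5,z).round(1)
print("strip far edge",P(292,122,32),P(374,110,32)); print("stop top inner edge",P(58,138,42),P(390,80,42),"stop base at floor",P(112,196,12),P(250,180,12))
print("tail top",P(515,572,34),P(608,560,34))
```

```text
strip far edge [550.8 245.8  32. ] [577.4 243.7  32. ]
stop top inner edge [475.2 247.7  42. ] [582.9 244.   42. ] stop base at floor [492.5 252.8  12. ] [536.7 246.9  12. ]
tail top [546.6  21.1  34. ] [572.8  17.7  34. ]
```

>>> arm_command(
  plan=[
    [1,0,0,0,0,0],
    [0.5,0,0,0,0,0],
    [0,0,0,0,0,0],
  ],
)

```text
time_s: 10.15
eef_pos: [561.6, 59.4, 49.4]
orientation: [2.276, 2.165, -0.002]
ft_force: [-1.4, -5.9, 0.2]
opening: 23.3
finger_force: 69.2
```

The wrist shows 5.9 N and the TCP has stopped advancing, so the strip is against the stop. I retract along the lane.

>>> arm_command(
  plan=[
    [-6,0,0,0,0,0],
    [-12,0,0,0,0,0],
    [-16,0,0,0,0,0],
    [-16,0,0,0,0,0],
    [-16,0,0,0,0,0],
    [-16,0,0,0,0,0],
    [-16,0,0,0,0,0],
    [-16,0,0,0,0,0],
    [-16,0,0,0,0,0],
    [-16,0,0,0,0,0],
    [-16,0,0,0,0,0],
    [-16,0,0,0,0,0],
    [-16,0,0,0,0,0],
    [-16,0,0,0,0,0],
    [-16,0,0,0,0,0],
    [-16,0,0,0,0,0],
    [-16,0,0,0,0,0],
    [-16,0,0,0,0,0],
    [-10,0,0,0,0,0],
    [0,0,0,0,0,0],
  ],
)

```text
time_s: 12.15
eef_pos: [547.5, -225.1, 49.3]
orientation: [2.277, 2.163, -0.001]
ft_force: [-0.6, -0.5, -1.6]
opening: 23.5
finger_force: 69.0
```

Run:
```python
from workcell import r
import cv2,numpy as np
d=r.capture("top");c=r.capture("side");np.savez("top6.npz",**d);np.savez("side6.npz",**c)
a=cv2.resize(c["frame"][90:290,240:440,::-1],(400,400));b=cv2.resize(d["frame"][130:280,130:330,::-1],(400,300))
b=cv2.copyMakeBorder(b,0,100,0,0,0);cv2.imwrite("pics/s6.png",np.hstack([a,b]))
```

```text
(no output)
```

View pics/s6.png

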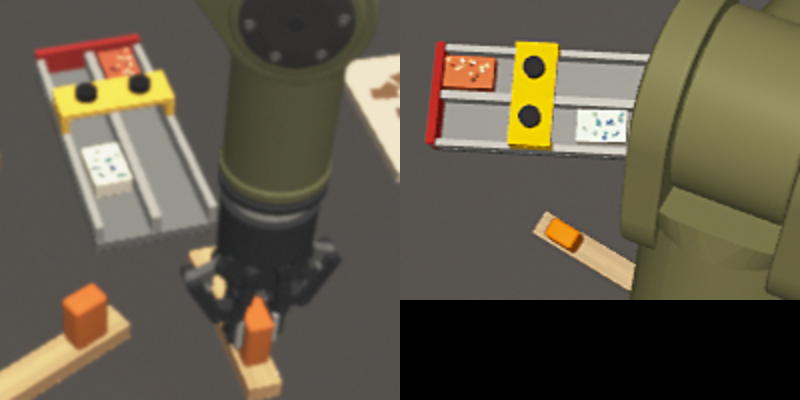

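The strip lies flat against the red stop, at (470,72) in the top crop. The white strip hasn't moved, and the stick is clear of the jig. I set it down here, a little farther back.

>>> arm_command(
  plan=[
    [-12,5,0,0,0,0],
    [-12,5,4,0,0,0],
    [0,0,4,0,0,0],
    [0,0,3,0,0,0],
    [0,0,2,0,0,0],
    [0,0,1,0,0,0],
    [0,0,0,0,0,0],
  ],
)

```text
time_s: 12.95
eef_pos: [556.7, -246.9, 35.2]
orientation: [-2.274, -2.167, -0.0]
ft_force: [-0.4, 0.6, -2.7]
opening: 23.1
finger_force: 69.1
```

>>> arm_command(
  plan=[
    [0,0,0.5,0,0,0],
    [0,0,0.5,0,0,0],
    [0,0,0,0,0,0],
  ],
)

```text
time_s: 13.25
eef_pos: [556.8, -247.2, 34.8]
orientation: [2.275, 2.166, 0.0]
ft_force: [-2.1, 1.3, 2.8]
opening: 23.3
finger_force: 69.5
```

Contact with the table, so I release and back straight up.

>>> arm_command(
  plan=[
    [0,0,0,0,0,0],
    [0,0,0,0,0,0],
    [0,0,0,0,0,0],
    [0,0,0,0,0,0],
    [0,0,0,0,0,0],
    [0,0,0,0,0,0],
    [0,0,0,0,0,0],
    [0,0,0,0,0,0],
    [0,0,-10,0,0,0],
    [0,0,-30,0,0,0],
    [0,0,-40,0,0,0],
    [0,0,-40,0,0,0],
    [0,0,-40,0,0,0],
    [0,0,0,0,0,0],
    [0,0,0,0,0,0],
  ],
  gripper=1,
)

```text
time_s: 14.75
eef_pos: [557.1, -247.5, 195.9]
orientation: [2.273, 2.165, 0.002]
ft_force: [-0.2, 0.6, -1.4]
opening: 85.2
finger_force: 0.0
```

Run:
```python
from workcell import r
import cv2,numpy as np
c=r.capture("side")
cv2.imwrite("pics/s7.png",cv2.resize(c["frame"][90:330,240:480,::-1],(580,580)))
s=r.state();print(s["ft_force"],s["eef_pos"],s["opening"])
```

```text
[-0.03126939  0.37992156 -0.42503581] [ 556.41533468 -247.09395052  194.45596078] 85.56207413086747
```

View pics/s7.png

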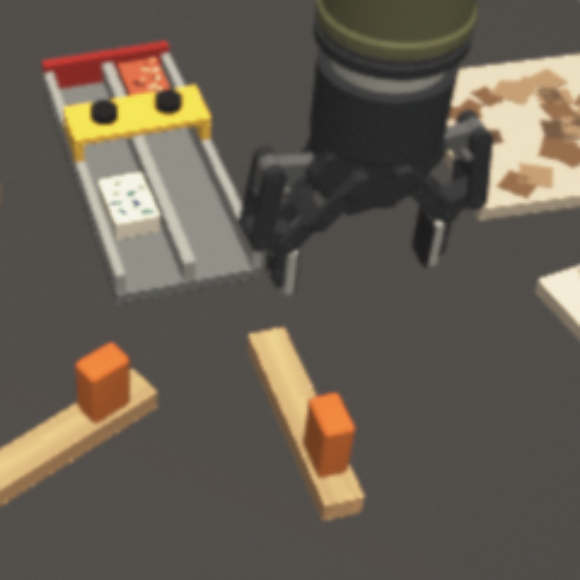

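The stick stands flat on the bare table at (305,425), released and clear of the jig. The strip is at the stop at (143,75).

```bash
python3 -c "
from workcell import r
print(r.sign_off())"
```

```text
the job is handed in; nothing more can be done
None
```

The job is handed in: the terracotta strip lies against the red stop, the white strip stayed in place, and the stick stands released on the bare table clear of the jig, though the sign-off gave no verdict.

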